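# Emboss the card and ease the press lever back

### The job

Emboss the card that lies ready in one of the two bench presses: push that press's lever fully down, keep it down for about a second, then ease it back up slowly all the way to its rest, never letting it snap back. Leave the card lying in its press and leave the other, empty press alone.

Things in the scene. Friction and masses are not known exactly. Their poses are not given: they have to be found in the camera images.
- seal_pad (a point): Centre of the flat top of the black palm pad (disc, 50 mm across) at the free front end of the steel lever of the loaded press, a dark steel C-frame 175 x 84 mm fixed to the bench. Pad top 138 mm above the bench at rest, 84 mm fully down; the frame under the lever is 82 mm high and ends 46 mm behind the pad's centre. At rest z is up, x runs level to the hinge, 158 mm back and 33 mm lower.
- seal_lever (a joint): Lever of the loaded press, rad: 0 raised at rest, 0.34 fully down on its stop (the pad goes 54 mm nearly straight down). A spring raises it: 5 N at the pad to start, 9 N fully down. Let go, it snaps up at over 3 rad/s; with the hand kept on the pad it follows the hand. Slow is 0.3 rad/s (5 cm/s at the pad) or less; over 0.8 rad/s is snapping.
- card: Plain off-white stiff card 80 x 150 x 3 mm, loose, lying flat in the jaw of the loaded press 22 mm above the bench and sticking out about 33 mm on both sides. Origin at the centre of its underside; y along its long side, across the press.
- spare_lever (a joint): Lever of the other press, identical but with no card in it, rad: 0 raised at rest, grows when pressed. It must stay at rest.

How it is judged:
On the way:
1. the lever of the loaded press is held fully down (over 0.31 rad) for 0.3 s (value of joint seal_lever above 0.31 rad), for 0.3 s.
At the end, for the whole second after the job is handed in: The lever of the loaded press is back up at rest (within 0.03 rad), the card lies still within 15 mm of where it started, and the empty press's lever is at rest (value of joint seal_lever below 0.03 rad and distance of card from where it was at the start of the episode below 0.015 m and linear speed of card below 0.02 m/s and value of joint spare_lever below 0.06 rad); the robot touches nothing.
It fails at once if the lever of the loaded press snaps back (rises faster than 0.8 rad/s) (velocity of joint seal_lever below -0.8 rad/s).
It fails at once if the empty press's lever is pressed (over 0.06 rad) (value of joint spare_lever above 0.06 rad).
It fails at once if the card is shifted by more than 15 mm (distance of card from where it was at the start of the episode above 0.015 m).
It also fails if it takes over 40 s, if anything falls off the work surface, if the arm or the gripper's body presses on something with over 40 N, if the wrist force passes 120 N, or if a joint passes its speed limit or range.

### The arm

A 7-joint arm with a two-finger parallel gripper is mounted at the origin on a cart in front of the work surface, level with it; the furniture and walls round the work are solid. World frame = base frame: x ahead of the robot, y to its left, z up, the work surface at z = 0. Lengths are in m, angles in rad, forces in N, time in s.
With the tool pointing down it reaches from about 0.4 to 0.875 m from the base axis. Payload 19.3 kg.
Tool frame: the origin (TCP) lies midway between the tips of the shut fingers; the grasp point (between the pads) lies 19 mm behind it; z points along the fingers, y is the line along which they close (so a half turn about z gives the same grasp; the last joint's range is limited). The gripper opens to 85 mm and grips with 20 to 120 N. Pads are 22 mm wide; open, the fingers measure 114 mm over their backs; the gripper's body (76 mm by 85 mm) begins 54 mm behind the grasp point. The pads swing forward as they close: fully open they stand 13 mm farther back than shut.
Start: joints at [1.081, 0.521, -0.036, 1.599, 0.021, 1.021, -0.113], TCP at [0.255, -0.571, 0.231] pointing down, gripper open.
Joint ranges: [-2.91, 2.91], [-0.3, 2.13], [-1.5, 1.42], [0.17, 2.43], [-1.26, 4.41], [0.16, 1.93], [-2.52, 2.52]. Speed limits (rad/s): [1.89, 1.89, 2.39, 2.39, 3.01, 3.01, 3.01].

### API

Orientations are given as [roll, pitch, yaw] about the fixed x, y, z axes, in that order (R = Rz(yaw) Ry(pitch) Rx(roll)).
In Python, from workcell import * gives the robot as it stands. The module is installed in compiled form; this text tells all that it offers.
- The arm moves only by the tool play_rows, never from a script. Its argument "deltas" is a list of rows, each a list of 7 numbers: the shift along the tool's x, y, z in units of 500 mm (1.0 is 500 mm), then the turn, a rotation vector about the tool's x, y, z in units of 120 degrees (1.0 is 120 degrees), then the closure, from 0 (fully open) to 1 (shut). A call has 1 to 10 rows; each row is the pose to reach, as a shift and turn from the pose commanded when the call began, along the tool's axes at that moment; what a row does not reach only later rows make up. A row lasts 1/10 s, in which the tool goes at most 50 mm and 8.59 degrees, less where a joint would pass 70% of its speed; a pose out of reach is approached as far as the arm can. A call with a number of a shift or a turn outside -1 to 1 is refused whole. A call with a gripper value outside its range is refused whole. The fingers move at their own pace and stop on an object; "newtons" is the grip in N (left out, the last holds). Time passes only in rows, so rows that repeat a pose let the fingers close. It gives the time, the measured TCP pose, the force, the opening and the grip force at its end, in the units of the state.
- observe(): the state, without advancing time (a new reading comes with each control period).
- grab_frame(name): name is "scene" or "top" or "wrist"; returns the picture (384x512x3 uint8, red, green, blue); there is no depth.
- get_calibration(name): a dict with "fovy" (degrees; the focal length in pixels is half the picture's height over the tangent of half this angle, whatever the lens; pixels are square), "cx", "cy" (the principal point, pixels), "xyz" and "rotation" of the camera in the world. Camera axes: x right, y down, z forward; pixel columns grow to the right and rows downward; lengths in m; the calibration is good to about 2 mm. The wrist camera is an equidistant fisheye: a pixel r from the principal point sees the ray r / f radians off the axis. A picture is of the moment at which its call begins: read the wrist's pose just before it. get_calibration takes no time and is no camera call; for the wrist camera it gives the pose at the moment of the call.
- job_done(): hands the job in; it is judged then, once.
The state is a dict: "clock": time; "qpos": joint angles; "qd": joint speeds; "joint_efforts": joint torques, N m; "position": TCP position; "tool_rot": TCP orientation; "force": force on the tool from outside, world axes, zero at the start; "moment": the same for the moment, N m; "grip_width": finger opening in m; "finger_force": force on a finger pad.
Only numpy, scipy, OpenCV 4.12 (cv2) and the standard library are available. Lean on these libraries where they do the work, as an engineer would, in place of code of your own. Each camera call takes 0.05 s, during which the arm holds its last target. There are 200 camera calls.

## Working session

There is one attempt and no reset: what is moved stays moved. The work goes in short steps, Python scripts to look and compute and a tool call to move; the robot and the scene stay as the last step left them, time stands still between calls to the robot, and variables do not carry over. Pictures are saved under pics/ and viewed, at most 10 in all, crops included, and the job is handed in when it is done.

Besides the shell and the picture viewer there is one more tool, called after ">>>" as name(argument=value, ...) on one line, values as JSON. play_rows: Moves the arm, as the interface text tells. Its arguments: {"type":"object","properties":{"deltas":{"type":"array"},"newtons":{"type":"number"}},"required":["deltas"]}

```bash
mkdir -p pics; python3 - <<'E'
from workcell import *
import cv2,numpy as np
s=observe();print({k:np.round(s[k],3).tolist() for k in("clock","position","tool_rot","force","grip_width")})
ims=[]
for n in("top","scene"):
    im=grab_frame(n);c=get_calibration(n);print(n,c)
    cv2.imwrite(f"pics/{n}0.png",im[:,:,::-1])
E
```

```text
{'clock': 0.0, 'position': [0.255, -0.57, 0.231], 'tool_rot': [-3.141, 0.0, 0.42], 'force': [0.23, -0.797, -0.304], 'grip_width': 0.085}
top {'fovy': 56.51295201233612, 'cx': 256.19600813261036, 'cy': 184.71384278890068, 'xyz': array([ 0.55584225, -0.02361375,  0.97180262]), 'rotation': array([-3.06284917,  0.02093521, -1.59043537])}
scene {'fovy': 56.22074941561442, 'cx': 251.86167921629564, 'cy': 194.57937228134628, 'xyz': array([-0.00538887, -0.45848981,  0.53549837]), 'rotation': array([-2.08482755, -0.01370324, -0.95422599])}
```

View pics/top0.png

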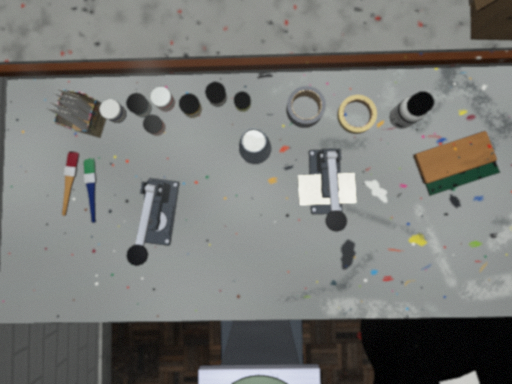

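View pics/scene0.png

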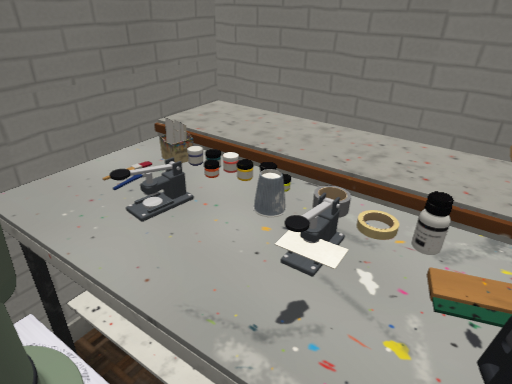

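The top view shows two presses. The right one holds the off-white card (columns 299–356, rows 173–205), with its black pad at about (336,221). The left one is empty, with its pad at (137,255). In the scene view the loaded pad is at about (297,223).

```bash
cat > h.py <<'E'
import numpy as np,cv2
from scipy.spatial.transform import Rotation as R
def ray(c,u,v,h=384):
    f=h/2/np.tan(np.radians(c["fovy"]/2))
    d=R.from_euler("xyz",c["rotation"]).as_matrix()@np.array([(u-c["cx"])/f,(v-c["cy"])/f,1]);return np.array(c["xyz"]),d/np.linalg.norm(d)
def onplane(c,u,v,z):
    o,d=ray(c,u,v);return o+d*(z-o[2])/d[2]
def blob(im,u,v,r,thr):
    g=im.max(2);m=np.zeros(g.shape,np.uint8);m[v-r:v+r,u-r:u+r]=(g[v-r:v+r,u-r:u+r]<thr)
    n,l,s,ce=cv2.connectedComponentsWithStats(m);k=1+np.argmax(s[1:,4]);return ce[k],s[k]
E
python3 - <<'E'
from workcell import *
from h import *
rs=[]
for n,u,v,r in(("top",336,221,15),("scene",297,223,15)):
    im=cv2.imread(f"pics/{n}0.png");c=get_calibration(n)
    ce,s=blob(im,u,v,r,45);print(n,ce,s,onplane(c,*ce,.138));rs.append(ray(c,*ce))
(o1,d1),(o2,d2)=rs
t=np.linalg.lstsq(np.c_[d1,-d2],o2-o1,rcond=None)[0];a,b=o1+t[0]*d1,o2+t[1]*d2
print("tri",(a+b)/2,"gap",np.linalg.norm(a-b))
c=get_calibration("top");print("hinge",onplane(c,331,155,.105))
s=observe();p=onplane(c,336,221,.138);print(p-s["position"],R.from_euler("xyz",s["tool_rot"]).inv().apply((a+b)/2+[0,0,.06]-s["position"])/.5)
E
```

```text
Traceback (most recent call last):
  File "h.py", line 10, in blob
    n,l,s,ce=cv2.connectedComponentsWithStats(m);k=1+np.argmax(s[1:,4]);return ce[k],s[k]
                                                     ~~~~~~~~~^^^^^^^^^
ValueError: attempt to get argmax of an empty sequence
```

```bash
python3 - <<'E'
from workcell import *
from h import *
rs=[]
for n,u,v,r in(("top",336,222,14),("scene",297,223,14)):
    im=cv2.imread(f"pics/{n}0.png");c=get_calibration(n)
    print(im.max(2)[v,u-14:u+14])
    t=int(im.max(2)[v-3:v+3,u-3:u+3].max())+15
    ce,s=blob(im,u,v,r,t);print(n,t,ce,s,onplane(c,*ce,.138));rs.append(ray(c,*ce))
(o1,d1),(o2,d2)=rs
t=np.linalg.lstsq(np.c_[d1,-d2],o2-o1,rcond=None)[0];a,b=o1+t[0]*d1,o2+t[1]*d2
print("tri",(a+b)/2,"gap",np.linalg.norm(a-b))
c=get_calibration("top");print("hinge",onplane(c,331,155,.105))
s=observe();print(R.from_euler("xyz",s["tool_rot"]).inv().apply((a+b)/2+[0,0,.06]-s["position"])/.5)
E
```

```text
[152 151 138 106  72  55  58  57  57  56  54  57  54  54  54  52  53  54
  52  53  54  49  49  59  87 121 146 152]
top 73 [335.72523962 220.45686901] [326 211  20  20 313] [ 0.53515691 -0.18975321  0.138     ]
[161 108  36  29  30  31  31  31  29  32  32  31  31  32  30  31  31  31
  30  31  31  31  32  30  32  31  46  81]
scene 49 [297.8        224.78055556] [285 216  26  21 360] [ 0.52768609 -0.1979569   0.138     ]
tri [ 0.53575663 -0.192396    0.13117696] gap 0.0029558787606784576
hinge [ 0.69341771 -0.19074482  0.105     ]
[ 0.82171139 -0.46123384  0.07966923]
```

The triangulated pad is at about (0.535, −0.191), at a consistent height, and the hinge comes out 158 mm behind it, as stated. I'm moving above the pad with the fingers shut.

>>> play_rows(deltas=[[0.08, -0.045, 0.0, 0, 0, 0, 1], [0.16, -0.09, 0.0, 0, 0, 0, 1], [0.24, -0.135, 0.0, 0, 0, 0, 1], [0.32, -0.18, 0.0, 0, 0, 0, 1], [0.4, -0.225, 0.01, 0, 0, 0, 1], [0.48, -0.27, 0.02, 0, 0, 0, 1], [0.56, -0.315, 0.03, 0, 0, 0, 1], [0.64, -0.36, 0.04, 0, 0, 0, 1], [0.72, -0.41, 0.05, 0, 0, 0, 1], [0.8, -0.45, 0.06, 0, 0, 0, 1]], newtons=20)

```text
clock: 1.1
position: [0.5289, -0.2002, 0.201]
tool_rot: [-3.141, 0.0, 0.42]
force: [1.0, -0.9, -0.0]
grip_width: -0.0002
finger_force: 0.0
```

```bash
python3 - <<'E'
from workcell import *
from h import *
s=observe();print(s["clock"],s["position"],s["tool_rot"],s["force"],s["grip_width"])
cv2.imwrite("pics/w1.png",grab_frame("wrist")[:,:,::-1])
print(R.from_euler("xyz",s["tool_rot"]).inv().apply(np.array([.535,-.191,.138])-s["position"])/.5)
E
```

```text
1.1 [ 0.52891198 -0.20019201  0.20101119] [-3.14123521e+00  2.54556239e-04  4.20118453e-01] [ 1.01016855 -0.91228766 -0.02074564] -0.00022847297741344103
[ 0.01864757 -0.01177409  0.12602186]
```

View pics/w1.png

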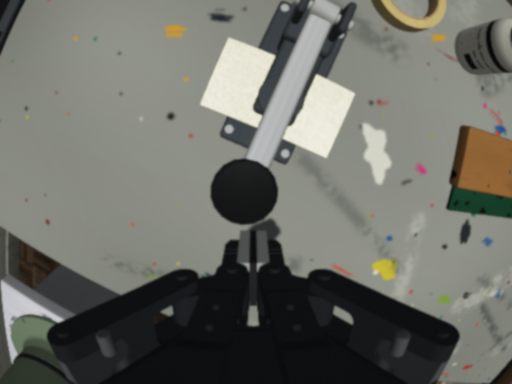

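The wrist view shows the pad disc centred at about (244,190), the lever running up to the hinge, the card in the jaw, and the shut fingertips at about (253,235). I'll check the pad position with this view.

```bash
python3 - <<'E'
from workcell import *
from h import *
c=get_calibration("wrist");f=192/np.tan(np.radians(c["fovy"]/2))
q=np.array([244-c["cx"],190-c["cy"]]);r=np.hypot(*q);th=r/f
d=R.from_euler("xyz",c["rotation"]).apply([*(np.sin(th)*q/r),np.cos(th)]);o=np.array(c["xyz"])
p=o+d*(.138-o[2])/d[2];s=observe();print(p,R.from_euler("xyz",s["tool_rot"]).inv().apply(p-s["position"])/.5)
E
```

```text
[ 0.54429775 -0.18105938  0.138     ] [ 0.02965465 -0.01254957  0.12462018]
```

The two views agree to about 1 cm, so I'll use the middle and descend to just above the pad.

>>> play_rows(deltas=[[0.022, -0.012, 0.04, 0, 0, 0, 1], [0.022, -0.012, 0.08, 0, 0, 0, 1], [0.022, -0.012, 0.108, 0, 0, 0, 1], [0.022, -0.012, 0.112, 0, 0, 0, 1]])

```text
clock: 1.55
position: [0.5349, -0.1923, 0.1437]
tool_rot: [-3.14, 0.002, 0.42]
force: [-0.4, -1.0, -0.1]
grip_width: -0.0001
finger_force: 0.0
```

```bash
python3 - <<'E'
from workcell import *
import cv2
cv2.imwrite("pics/w2.png",grab_frame("wrist")[:,:,::-1])
E
```

```text
(no output)
```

View pics/w2.png

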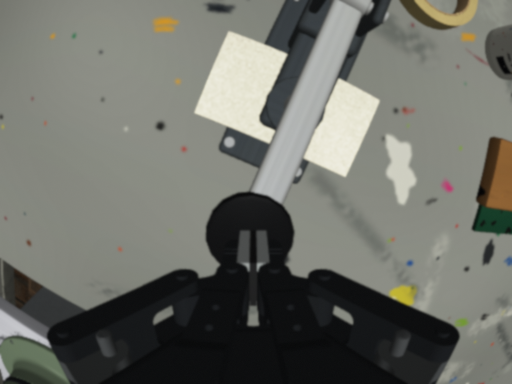

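The fingertips (253,232) sit over the pad centre (250,234). Now I'll press.

>>> play_rows(deltas=[[0, 0, 0.015, 0, 0, 0, 1], [0, 0, 0.03, 0, 0, 0, 1], [0, 0, 0.045, 0, 0, 0, 1], [0, 0, 0.06, 0, 0, 0, 1], [0, 0, 0.075, 0, 0, 0, 1], [0, 0, 0.09, 0, 0, 0, 1], [0, 0, 0.1, 0, 0, 0, 1], [0, 0, 0.108, 0, 0, 0, 1], [0, 0, 0.114, 0, 0, 0, 1], [0, 0, 0.118, 0, 0, 0, 1]])

```text
clock: 2.6
position: [0.5362, -0.1926, 0.0862]
tool_rot: [3.141, -0.001, 0.42]
force: [-3.6, -0.8, 20.5]
grip_width: -0.0005
finger_force: 10.3
```

20 N, above the 9 N spring force: it's on the stop. I'll press 1 mm more and hold.

>>> play_rows(deltas=[[0, 0, 0.002, 0, 0, 0, 1], [0, 0, 0.002, 0, 0, 0, 1], [0, 0, 0.002, 0, 0, 0, 1], [0, 0, 0.002, 0, 0, 0, 1], [0, 0, 0.002, 0, 0, 0, 1], [0, 0, 0.002, 0, 0, 0, 1], [0, 0, 0.002, 0, 0, 0, 1], [0, 0, 0.002, 0, 0, 0, 1], [0, 0, 0.002, 0, 0, 0, 1], [0, 0, 0.002, 0, 0, 0, 1]])

```text
clock: 3.6
position: [0.5363, -0.1926, 0.0861]
tool_rot: [3.141, -0.001, 0.419]
force: [-6.1, -0.1, 22.2]
grip_width: -0.0001
finger_force: 11.3
```

```bash
python3 - <<'E'
from workcell import *
import cv2
cv2.imwrite("pics/s2.png",cv2.resize(grab_frame("scene")[150:300,200:400,::-1],None,fx=3,fy=3))
E
```

```text
(no output)
```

View pics/s2.png

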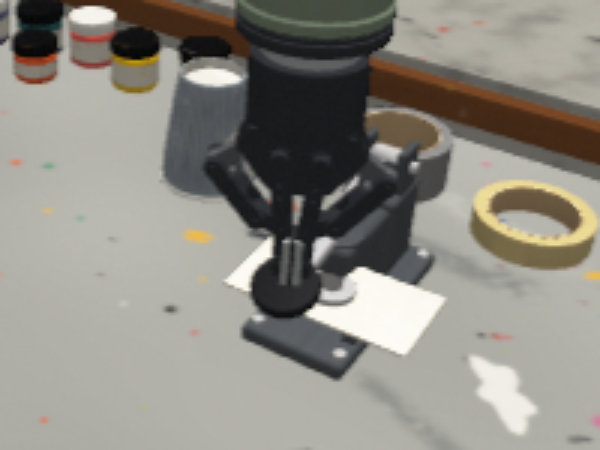

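The pad (285,287) is down on its stop, with the fingertips on it and the card in place. Next I'll ease it up at about 3 cm/s.

>>> play_rows(deltas=[[0, 0, -0.003, 0, 0, 0, 1], [0, 0, -0.007, 0, 0, 0, 1], [0, 0, -0.012, 0, 0, 0, 1], [0, 0, -0.017, 0, 0, 0, 1], [0, 0, -0.022, 0, 0, 0, 1], [0, 0, -0.027, 0, 0, 0, 1], [0, 0, -0.032, 0, 0, 0, 1], [0, 0, -0.037, 0, 0, 0, 1], [0, 0, -0.042, 0, 0, 0, 1], [0, 0, -0.047, 0, 0, 0, 1]])

```text
clock: 4.65
position: [0.5353, -0.1925, 0.1086]
tool_rot: [-3.141, 0.001, 0.419]
force: [-5.0, -0.0, 6.2]
grip_width: -0.0002
finger_force: 3.3
```

>>> play_rows(deltas=[[0, 0, -0.005, 0, 0, 0, 1], [0, 0, -0.01, 0, 0, 0, 1], [0, 0, -0.015, 0, 0, 0, 1], [0, 0, -0.02, 0, 0, 0, 1], [0, 0, -0.025, 0, 0, 0, 1], [0, 0, -0.03, 0, 0, 0, 1], [0, 0, -0.035, 0, 0, 0, 1], [0, 0, -0.04, 0, 0, 0, 1], [0, 0, -0.045, 0, 0, 0, 1], [0, 0, -0.05, 0, 0, 0, 1]])

```text
clock: 5.65
position: [0.5361, -0.1921, 0.134]
tool_rot: [3.142, -0.0, 0.42]
force: [1.6, 0.7, 3.7]
grip_width: -0.0
finger_force: 1.4
```

>>> play_rows(deltas=[[0, 0, -0.005, 0, 0, 0, 1], [0, 0, -0.01, 0, 0, 0, 1], [0, 0, -0.015, 0, 0, 0, 1], [0, 0, -0.02, 0, 0, 0, 1], [0, 0, -0.025, 0, 0, 0, 1], [0, 0, -0.03, 0, 0, 0, 1], [0, 0, -0.035, 0, 0, 0, 1], [0, 0, -0.04, 0, 0, 0, 1], [0, 0, -0.045, 0, 0, 0, 1], [0, 0, -0.05, 0, 0, 0, 1]])

```text
clock: 6.65
position: [0.5359, -0.1923, 0.159]
tool_rot: [-3.142, 0.0, 0.42]
force: [-0.7, 0.4, 0.6]
grip_width: -0.0
finger_force: 0.0
```

The hand is clear of the pad. I'll lift further and check.

>>> play_rows(deltas=[[0, 0, -0.06, 0, 0, 0, 1], [0, 0, -0.12, 0, 0, 0, 1], [0, 0, -0.18, 0, 0, 0, 1], [0, 0, -0.2, 0, 0, 0, 1], [0, 0, -0.2, 0, 0, 0, 1], [0, 0, -0.2, 0, 0, 0, 1]])

```text
clock: 7.25
position: [0.5355, -0.1922, 0.258]
tool_rot: [-3.141, 0.001, 0.42]
force: [0.2, -0.5, -0.5]
grip_width: -0.0002
finger_force: 0.0
```

```bash
python3 - <<'E'
from workcell import *
import cv2
cv2.imwrite("pics/s3.png",cv2.resize(grab_frame("scene")[150:300,200:400,::-1],None,fx=3,fy=3))
E
```

```text
(no output)
```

View pics/s3.png

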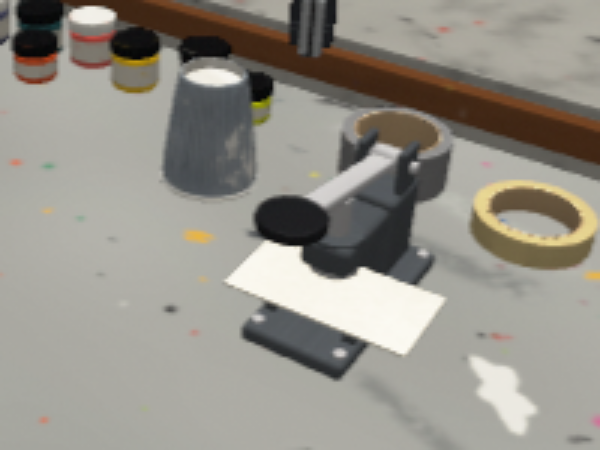

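The lever is back at rest (pad at (291,219) in the crop), the card hasn't moved, and the gripper is clear.

```bash
python3 -c "
from workcell import *
print(job_done())"
```

```text
the job is handed in; nothing more can be done
None
```

I pressed the loaded press's lever down to its stop, held it there for about a second and eased it back up to rest at about 2.5 cm/s. The last picture shows the card unmoved, the empty press was never approached, and the job is handed in (no verdict came back).

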